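Tip the angle bracket onto its short leg

ROBOT

A 7-joint arm with a two-finger parallel gripper is mounted at the origin on a cart in front of the work surface, level with it; the furniture and walls round the work are solid. World frame = base frame: x ahead of the robot, y to its left, z up, the work surface at z = 0. Lengths are in m, angles in rad, forces in N, time in s.
With the tool pointing down it reaches from about 0.425 to 0.875 m from the base axis. Payload 4.7 kg.
Tool frame: the origin (TCP) lies at the very end of the fingers, on their centre line; the grasp point (between the pads) lies 19 mm behind it (ctrl.grasp_offset is the distance from the TCP to the grasp point, in m); z points along the fingers, y is the direction in which the jaws open and shut (so a half turn about z gives the same grasp; the last joint's range is limited). The gripper opens to 87 mm and grips with 3 to 60 N. Pads are 19 mm wide; open, the fingers measure 117 mm over their backs; the gripper's body (75 mm by 190 mm) begins 51 mm behind the grasp point.
Start: joints at [-1.288, 0.321, -0.07, 1.45, 0.023, 1.371, -0.057], TCP at [0.173, 0.627, 0.223] pointing down, gripper open.
Joint ranges: [-2.86, 2.86], [-0.3, 2.09], [-1.38, 1.24], [0.06, 2.45], [-1.56, 4.7], [0.09, 2.05], [-2.69, 2.69]. Speed limits (rad/s): [2.57, 2.57, 3.14, 3.14, 3.14, 3.14, 3.14].

INTERFACE

Orientations are given as a rotation vector (axis times angle).
In Python, from bench import ctrl gives the robot as it stands.
- The arm moves only by the shell command python3 -m creep 'ROWS' [FORCE]. ROWS is JSON, a list that holds one entry, the list of rows, each a list of 7 numbers: the opening, from 0 (shut) to 1 (fully open), then the shift along the tool's x, y, z in mm, then the turn, a rotation vector about the tool's x, y, z in rad. In form: [[[grip, dx, dy, dz, rx, ry, rz], ...]]. A call has 1 to 5 rows; each row is the pose to reach, as a shift and turn from the pose commanded when the call began, along the tool's axes at that moment; what a row does not reach only later rows make up. A row lasts 1/10 s, in which the tool goes at most 50 mm and 8.59 degrees, less where a joint would pass 70% of its speed; a pose out of reach is approached as far as the arm can. A call with a gripper value outside its range is refused whole. The fingers move at their own pace and stop on an object; FORCE is the grip in N (left out, the last holds). Time passes only in rows, so rows that repeat a pose let the fingers close. It gives the time, the measured TCP pose, the force and the opening at its end, in the units of the state.
- ctrl.get_state(): the state, without advancing time (a new reading comes with each control period).
- ctrl.get_image(name): name is "scene" or "top"; returns the picture (400x640x3 uint8, red, green, blue); there is no depth.
- ctrl.camera_params(name): a dict with "K" (3x3 intrinsics, pixels), "pose" (4x4, takes a point from camera to world coordinates). Camera axes: x right, y down, z forward; pixel columns grow to the right and rows downward; lengths in m; the calibration is good to about 2 mm. A picture is of the moment at which its call begins. camera_params takes no time and is no camera call.
- ctrl.close_job(): hands the job in, once; it reports no verdict.
The state is a dict: "time": time; "joint_positions": joint angles; "qd": joint speeds; "joint_torque": joint torques, N m; "position": TCP position; "tool_rot": TCP orientation; "ft_force": force on the tool from outside, world axes, zero at the start; "torque": the same for the moment, N m; "grip_width": opening from 0.0 (shut) to 1.0 (fully open).
Only numpy, scipy, OpenCV 4.12 (cv2) and the standard library are available. Lean on these libraries where they do the work, as an engineer would, in place of code of your own. Each camera call takes 0.05 s, during which the arm holds its last target. There are 200 camera calls.

TASK

The angle bracket lies on its long leg in the lane of the wooden jig. Tip it over about its corner, keeping the corner down on the board all the while, so that it stands on its short leg between the guide strips with the long leg upright and its handle near the top, and let go of it. Leave the other things on the bench where they are.

Things in the scene. Friction and masses are not known exactly. Their poses are not given: they have to be found in the camera images.
- jig: Plywood board 250 x 116 x 8 mm fixed on the bench; two aluminium guide strips leave a lane 89 mm wide, a stop bar closes one end; all stand 10 mm above the board. Origin: lane's middle line at bench height (board's top: z = 8 mm), 0 to 45 mm on the stop-bar side of the bracket's corner at the start. x along the lane away from the stop bar (inner face at x = -91 mm; board -105 to +145), z up.
- bracket: Loose L-shaped steel bracket, 80 mm wide, 6 mm thick, 0.45 to 0.75 kg, with a bow handle. Origin: middle of the corner's outer edge, on the board's top. x along the long leg (100 mm), z along the short leg (75 mm), y along the corner edge. Start: x level, away from the stop bar, z up. Wanted: x up, z level towards the stop bar. Let go before about 60 degrees of tip it falls back.
- handle (a point): Middle of the handle's black sleeve: round, 12 mm diameter, 50 mm long, parallel to the corner edge, between two posts on the long leg's inner side; at x = 80, y = 0, z = 50 mm in the bracket's frame, its axis 44 mm from the leg's inner face. The sleeve turns freely on its bar, so the bracket can swing while it is gripped. After tipping, the upright long leg is 38 mm clear of it and 20 mm higher: open the fingers only a little.
- short_end (a point): Free end of the short leg: middle of its outer-face edge, 75 mm from the corner.
- long_end (a point): Free end of the long leg: middle of its outer-face edge, 100 mm from the corner.
- brass_union: Loose brass hose fitting 48 mm tall, 24 mm wide, standing beside the jig on the robot's side; to be left alone. Origin: centre of its underside.
- rubber_stopper: Loose black rubber stopper 34 mm wide, 28 mm tall, beside the jig on the robot's side; to be left alone. Origin: centre of its underside.
- tube_clamp: Loose scissor-shaped steel clamp 144 x 62 x 9 mm lying to the left of the jig; to be left alone. Origin: its middle, at bench height.
- syringe_20: Loose syringe 114 x 34 x 19 mm lying to the left of the jig; to be left alone. Origin: its middle, at bench height.
- pliers_blue: Loose blue-handled pliers 182 x 57 x 12 mm lying to the right of the jig; to be left alone. Origin: the middle, at bench height.
- screwdriver_yellow: Loose yellow-handled screwdriver 154 mm long, 22 mm thick, lying to the right of the jig; to be left alone. Origin: its middle, at bench height.
- cutter_red: Loose small red-handled cutter 110 x 34 x 8 mm lying to the right of the jig; to be left alone. Origin: its middle, at bench height.
Things that resemble listed ones, but are neither listed nor needed, are in the scene too. There is more than one size of the bracket; the job needs the larger.

How it is judged:
At the end, for the whole second after the job is handed in: Bracket at rest on its short leg, which points to the stop bar (within 7 degrees of the lane) and lies flat on the board (ends within 5 to 7 mm); long leg upright within 4.5 degrees; corner within 10 mm of the lane's middle line and from -25 to +75 mm along the jig's x (angle between bracket's own x axis and vertical below 0.08 rad and angle between the z axis of bracket and the x axis of jig, either way round below 0.12 rad and x of short_end in the frame of jig below -0.02 m and x of bracket in the frame of jig between -0.025 and 0.075 m and y of bracket in the frame of jig between -0.01 and 0.01 m and height (world z) of bracket below 0.013 m and height (world z) of short_end below 0.015 m and height (world z) of long_end above 0.1 m and linear speed of bracket below 0.02 m/s and angular speed of bracket below 0.15 rad/s); the robot touches nothing.
It fails at once if The bracket's corner is lifted more than 20 mm off the board (height (world z) of bracket above 0.028 m).
It fails at once if One of the loose bystanders is moved by more than 25 mm (distance of any of brass_union, rubber_stopper, tube_clamp, syringe_20, pliers_blue, screwdriver_yellow, cutter_red from where it was at the start of the episode above 0.025 m).
It also fails if it takes over 38 s, if anything falls off the work surface, if the arm or the gripper's body presses on something with over 40 N, if the wrist force passes 120 N, or if a joint passes its speed limit or range.

## Working session

There is one attempt and no reset: what is moved stays moved. The work goes in short steps, Python scripts to look and compute and a shell command to move; the robot and the scene stay as the last step left them, time stands still between calls to the robot, and variables do not carry over. Pictures are saved under pics/ and viewed, about 8 in all and at most 12, crops included, and the job is handed in when it is done.

```bash
mkdir -p pics; ls
python3 - <<'E'
from bench import ctrl
import cv2,numpy as np
for n in("top","scene"):
    im=ctrl.get_image(n); cv2.imwrite(f"pics/{n}0.png",im[:,:,::-1])
    p=ctrl.camera_params(n); print(n,np.round(p["K"],1).tolist(),np.round(p["pose"],4).tolist())
s=ctrl.get_state(); print(s, ctrl.grasp_offset)
E
```

```text
pics
top [[466.5, 0.0, 314.6], [0.0, 466.5, 197.3], [0.0, 0.0, 1.0]] [[0.0262, -0.9896, 0.1411, 0.2572], [-0.9995, -0.0282, -0.0122, 0.0822], [0.016, -0.1407, -0.9899, 1.3779], [0.0, 0.0, 0.0, 1.0]]
scene [[378.4, 0.0, 320.3], [0.0, 378.4, 200.9], [0.0, 0.0, 1.0]] [[0.6595, -0.5719, 0.4878, -0.0587], [-0.7517, -0.5073, 0.4215, -0.3667], [0.0063, -0.6447, -0.7644, 0.8597], [0.0, 0.0, 0.0, 1.0]]
{'time': 0.1, 'joint_positions': array([-1.28788854,  0.32174918, -0.07010386,  1.45155305,  0.02261692,
        1.37081845, -0.05688662]), 'qd': array([-0.00085069, -0.00239431,  0.00251926, -0.00357721,  0.00030194,
        0.00045826,  0.00111328]), 'joint_torque': array([ 6.52625022e-05, -4.92569017e+01, -4.05430505e-01, -3.13403428e+01,
       -6.40499010e-02,  3.93344311e-02,  6.87605211e-05]), 'position': array([0.17253639, 0.62616082, 0.22157083]), 'tool_rot': array([-4.20857042e-01, -3.11314418e+00,  2.72680131e-03]), 'ft_force': array([-0.50935533, -0.01993419,  0.10938224]), 'torque': array([-0.01596251, -0.03169443,  0.03202036]), 'grip_width': 1.0016369644027332} 0.0187
```

View pics/top0.png

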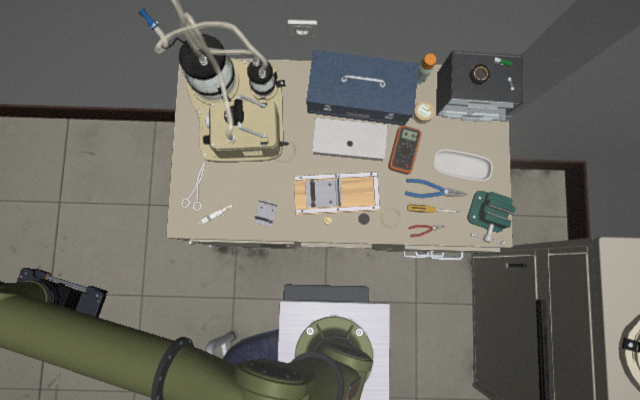

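View pics/scene0.png

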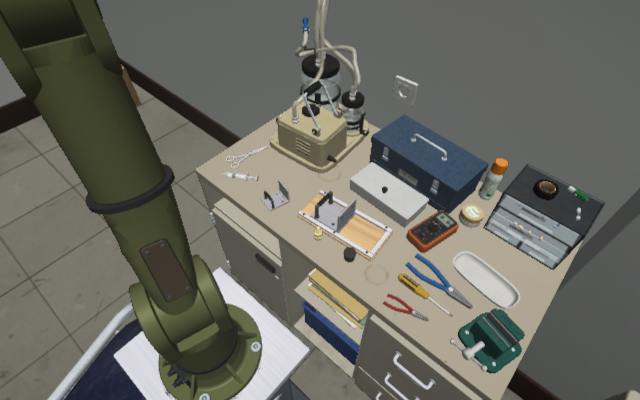

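Top view: the larger bracket is in the jig lane at (325,192). The smaller look-alike is at (265,212), outside the jig, so I choose the one in the jig. Next is a close crop of both views.

Run:
```python
import cv2,numpy as np
a=cv2.imread("pics/top0.png")[165:225,285:395]; b=cv2.imread("pics/scene0.png")[175:265,285:405]
a=cv2.resize(a,None,fx=7,fy=7,interpolation=cv2.INTER_CUBIC)
b=cv2.resize(b,None,fx=6.4,fy=6.4,interpolation=cv2.INTER_CUBIC)
cv2.imwrite("pics/ca.png",a);cv2.imwrite("pics/cb.png",b); print(a.shape,b.shape)
```

```text
(420, 770, 3) (576, 768, 3)
```

View pics/ca.png

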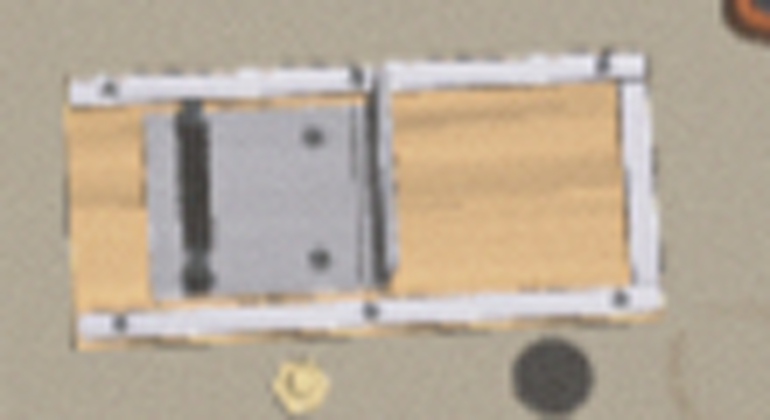

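View pics/cb.png

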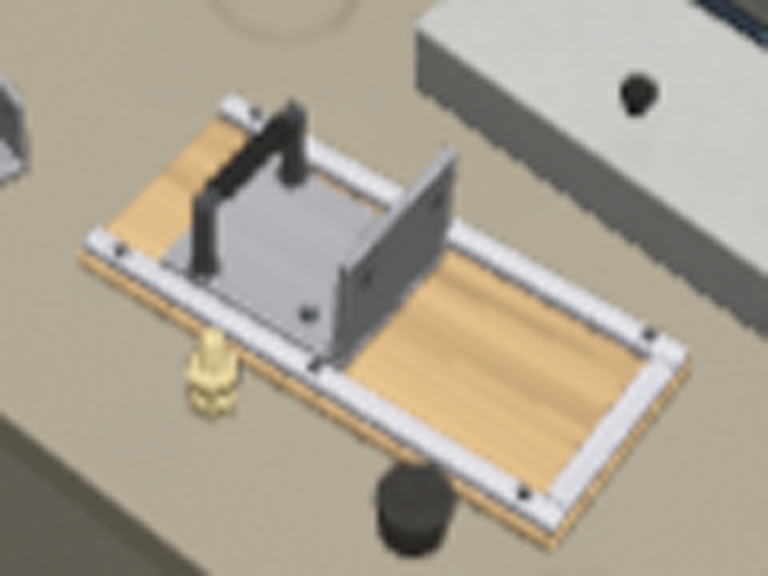

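The crops show the bracket with its handle sleeve at top crop (194,195), long leg to the left (+y), corner edge around (385,190), stop bar at the right (-y). The brass union sits at (300,385) and the stopper at (552,377).

```bash
cat > h.py <<'E'
from bench import ctrl
import numpy as np
def ray(n,u,v):
    p=ctrl.camera_params(n);K=np.array(p["K"]);T=np.array(p["pose"])
    return T[:3,3],T[:3,:3]@np.linalg.solve(K,[u,v,1])
def at(n,u,v,z):
    o,d=ray(n,u,v); return o+d*(z-o[2])/d[2]
def tri(a,b):
    A=np.zeros((3,3));B=np.zeros(3)
    for o,d in(a,b):
        d=d/np.linalg.norm(d);P=np.eye(3)-np.outer(d,d);A+=P;B+=P@o
    return np.linalg.solve(A,B)
def ct(u,v): return (u+.5)/7-.5+285,(v+.5)/7-.5+165
def cs(u,v): return (u+.5)/6.4-.5+285,(v+.5)/6.4-.5+175
E
python3 - <<'E'
from h import *
np.set_printoptions(precision=4,suppress=True)
print("handle tri",tri(ray("top",*ct(194,195)),ray("scene",*cs(250,153))))
for nm,c,z in [("handle",(194,195),.058),("hA",(190,105),.058),("hB",(197,285),.058),("legend far",(147,112),.014),("legend near",(153,298),.014),
 ("short top far",(381,68),.083),("short top near",(386,278),.083),
 ("stop inner far",(622,82),.018),("stop inner near",(632,287),.018),("stop outer far",(646,57),.018),("stop outer near",(662,305),.018),
 ("strip far L outer",(70,80),.018),("far L inner",(70,105),.018),("near L inner",(80,316),.018),("near L outer",(80,338),.018),
 ("union",(302,387),.03),("stopper",(552,377),.028)]:
    print(nm,at("top",*ct(*c),z))
for nm,c,z in [("handle",(250,153),.058),("stop inner far",(645,352),.018),("stop inner near",(550,493),.018),("farL inner",(222,113),.018),("near L outer",(87,240),.018),("short top far",(453,155),.083),("short top near",(345,270),.083),("union bot",(213,400),.0),("union top",(213,335),.048),("corner near",(345,357),.012)]:
    print("S",nm,at("scene",*cs(*c),z))
E
```

```text
handle tri [0.4596 0.0717 0.0648]
handle [0.4591 0.073  0.058 ]
hA [0.4964 0.0756 0.058 ]
hB [0.4221 0.0707 0.058 ]
legend far [0.5009 0.0935 0.014 ]
legend near [0.4216 0.0887 0.014 ]
short top far [ 0.5093 -0.0009  0.083 ]
short top near [ 0.4239 -0.0046  0.083 ]
stop inner far [ 0.5189 -0.1075  0.018 ]
stop inner near [ 0.4314 -0.1125  0.018 ]
stop outer far [ 0.53   -0.1177  0.018 ]
stop outer near [ 0.4241 -0.1252  0.018 ]
strip far L outer [0.5129 0.1265 0.018 ]
far L inner [0.5022 0.1261 0.018 ]
near L inner [0.4126 0.119  0.018 ]
near L outer [0.4034 0.1187 0.018 ]
union [0.3842 0.0259 0.03  ]
stopper [ 0.3915 -0.0781  0.028 ]
S handle [0.4656 0.0742 0.058 ]
S stop inner far [ 0.5194 -0.1036  0.018 ]
S stop inner near [ 0.4351 -0.1154  0.018 ]
S farL inner [0.5016 0.1219 0.018 ]
S near L outer [0.4055 0.1171 0.018 ]
S short top far [ 0.5053 -0.0043  0.083 ]
S short top near [ 0.4277 -0.0092  0.083 ]
S union bot [0.3876 0.0266 0.    ]
S union top [0.3871 0.0262 0.048 ]
S corner near [ 0.4357 -0.0066  0.012 ]
```

```bash
cat >> h.py <<'E'
from scipy.spatial.transform import Rotation as Ro
XJ=np.array([-.073,.9973,0]);Z=np.array([0,0,-1.]);RT=np.c_[np.cross(XJ,Z),XJ,Z]
def go(p):
    s=ctrl.get_state();R=Ro.from_rotvec(s["tool_rot"]).as_matrix()
    print("t",round(s["time"],2),"pos",np.round(s["position"],4),"shift mm",np.round(1e3*R.T@(np.array(p)-s["position"]),1),"turn",np.round(Ro.from_matrix(R.T@RT).as_rotvec(),4),"F",np.round(s["ft_force"],1),"g",round(s["grip_width"],3))
E
python3 -c "
from h import *
go([.461,.073,.15]); go([.461,.073,.22])"
```

```text
t 0.1 pos [0.1725 0.6262 0.2216] shift mm [-425.  -456.6   72.4] turn [-1.700e-03 -2.000e-04 -3.418e-01] F [-0.5 -0.   0.1] g 1.002
t 0.1 pos [0.1725 0.6262 0.2216] shift mm [-425.  -456.7    2.4] turn [-1.700e-03 -2.000e-04 -3.418e-01] F [-0.5 -0.   0.1] g 1.002
```

```bash
python3 -m creep '[[[1,-425,-457,2,0,0,-0.342],[1,-425,-457,2,0,0,-0.342],[1,-425,-457,2,0,0,-0.342],[1,-425,-457,2,0,0,-0.342],[1,-425,-457,2,0,0,-0.342]]]'; python3 -c "
from h import *
go([.461,.073,.22])"
```

```text
time: 0.6
position: [0.2887, 0.4028, 0.2214]
tool_rot: [0.115, -3.139, 0.0]
ft_force: [0.2, 0.7, 0.6]
grip_width: 1.0
t 0.6 pos [0.2887 0.4028 0.2214] shift mm [-147.6 -341.5    1.4] turn [-0.0003 -0.0002  0.0002] F [0.2 0.7 0.6] g 1.0
```

```bash
python3 -m creep '[[[1,-148,-342,1,0,0,0],[1,-148,-342,1,0,0,0],[1,-148,-342,1,0,0,0],[1,-148,-342,1,0,0,0],[1,-148,-342,1,0,0,0]]]'; python3 -c "
from h import *
go([.461,.073,.12])"
```

```text
time: 1.1
position: [0.4043, 0.1813, 0.221]
tool_rot: [-0.115, 3.139, 0.001]
ft_force: [1.4, 0.1, -0.5]
grip_width: 1.007
t 1.1 pos [0.4043 0.1813 0.221 ] shift mm [ -48.6 -112.2  100.9] turn [0.0004 0.0001 0.0002] F [ 1.4  0.1 -0.5] g 1.007
```

```bash
python3 -m creep '[[[1,-48,-112,40,0,0,0],[1,-48,-112,40,0,0,0],[1,-48,-112,40,0,0,0],[1,-48,-112,90,0,0,0],[1,-48,-112,90,0,0,0]]]'
python3 - <<'E'
from h import *
import cv2
go([.461,.073,.039])
a=ctrl.get_image("top")[150:240,285:405];b=ctrl.get_image("scene")[150:260,270:400]
f=lambda i:cv2.resize(i[:,:,::-1],(400,300*1),interpolation=cv2.INTER_CUBIC)
cv2.imwrite("pics/m1.png",np.hstack([f(a),f(b)]))
E
```

```text
time: 1.6
position: [0.4556, 0.0731, 0.126]
tool_rot: [0.111, -3.129, 0.005]
ft_force: [-2.1, 0.7, -0.9]
grip_width: 1.0
t 1.6 pos [0.4556 0.0731 0.126 ] shift mm [-6.3 -0.2 86.9] turn [-0.0028 -0.0106 -0.0024] F [-2.1  0.7 -0.9] g 1.0
```

View pics/m1.png

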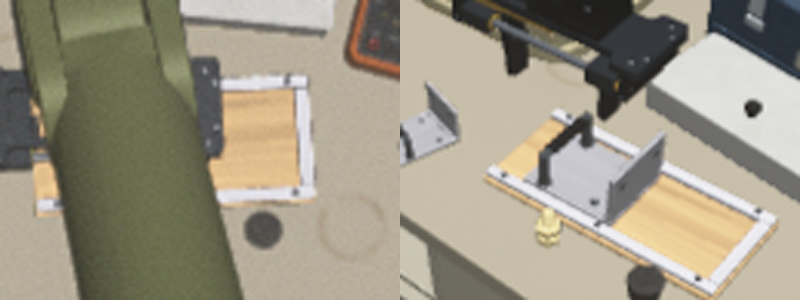

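Fingers at (510,50) and (605,100) in the right half straddle the sleeve at (567,140), and nothing else is near. I'm going down now.

```bash
python3 -m creep '[[[1,-3,0,40,0,-0.005,0],[1,-3,0,60,0,-0.005,0],[1,-3,0,75,0,-0.005,0],[1,-3,0,86,0,-0.005,0],[1,-3,0,86,0,-0.005,0]]]'
python3 - <<'E'
from h import *
import cv2
go([.461,.073,.039])
b=ctrl.get_image("scene")[175:255,285:395]
cv2.imwrite("pics/m2.png",cv2.resize(b[:,:,::-1],None,fx=7,fy=7,interpolation=cv2.INTER_CUBIC))
E
```

```text
time: 2.2
position: [0.4631, 0.0762, 0.0454]
tool_rot: [-0.117, 3.135, 0.0]
ft_force: [-0.5, -0.5, 0.2]
grip_width: 1.003
t 2.2 pos [0.4631 0.0762 0.0454] shift mm [ 2.4 -3.1  6.3] turn [0.0001 0.0049 0.0016] F [-0.5 -0.5  0.2] g 1.003
```

View pics/m2.png

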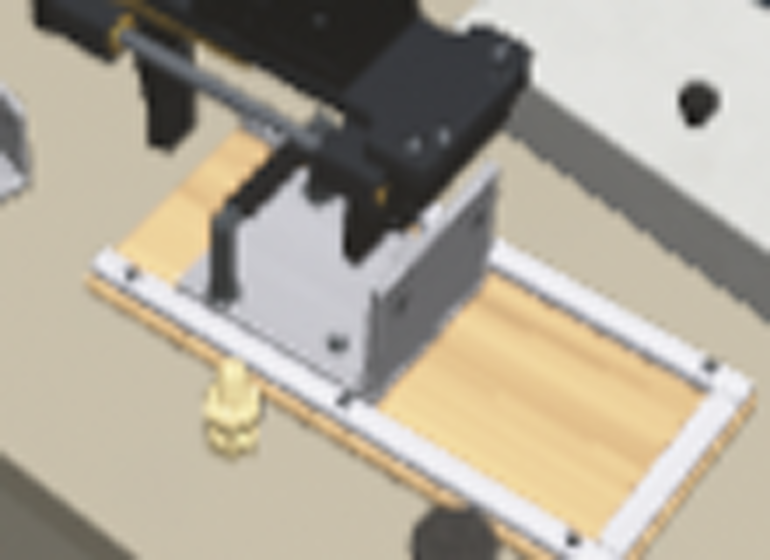

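The fingers straddle the sleeve, at (165,100) and (365,220), clear of both legs. I'll settle the pose and close.

```bash
python3 -m creep '[[[1,0,-3,4,0,0,0],[0.3,0,-3,4,0,0,0],[0,0,-3,4,0,0,0],[0,0,-3,4,0,0,0],[0,0,-3,4,0,0,0]]]' 25; python3 -m creep '[[[0,0,0,0,0,0,0],[0,0,0,0,0,0,0],[0,0,0,0,0,0,0]]]' ; python3 -c "
from h import *
go([.461,.073,.039])"
```

```text
time: 2.75
position: [0.4634, 0.0725, 0.0413]
tool_rot: [-0.115, 3.134, 0.001]
ft_force: [0.4, -0.5, 0.8]
grip_width: 0.72
time: 3.05
position: [0.4633, 0.0725, 0.0411]
tool_rot: [-0.115, 3.134, 0.0]
ft_force: [0.4, -0.1, -1.0]
grip_width: 0.452
t 3.05 pos [0.4633 0.0725 0.0411] shift mm [2.3 0.7 2.1] turn [0.     0.0051 0.0002] F [ 0.4 -0.1 -1. ] g 0.452
```

```bash
python3 -m creep '[[[0,0,0,0,0,0,0],[0,0,0,0,0,0,0],[0,0,0,0,0,0,0],[0,0,0,0,0,0,0],[0,0,0,0,0,0,0]]]';python3 -m creep '[[[0,0,0,0,0,0,0],[0,0,0,0,0,0,0],[0,0,0,0,0,0,0]]]' ; python3 -c "
from h import *
go([.461,.073,.039])"
```

```text
time: 3.55
position: [0.4633, 0.0728, 0.041]
tool_rot: [-0.115, 3.134, 0.001]
ft_force: [0.6, 1.1, -1.1]
grip_width: 0.129
time: 3.85
position: [0.4633, 0.0727, 0.0411]
tool_rot: [-0.115, 3.134, 0.001]
ft_force: [-0.4, 1.5, -1.7]
grip_width: 0.127
t 3.85 pos [0.4633 0.0727 0.0411] shift mm [2.2 0.4 2. ] turn [0.0003 0.0051 0.0003] F [-0.4  1.5 -1.7] g 0.127
```

```bash
python3 -m creep '[[[0,0,-4.7,-6.8,0,0,0],[0,0,-9.9,-13.1,0,0,0],[0,0,-15.7,-19,0,0,0],[0,0,-21.9,-24.3,0,0,0],[0,0,-21.9,-24.3,0,0,0]]]'
python3 - <<'E'
from h import *
import cv2
go([.461,.073,.041])
b=ctrl.get_image("scene")[175:255,285:395]
cv2.imwrite("pics/m3.png",cv2.resize(b[:,:,::-1],None,fx=7,fy=7,interpolation=cv2.INTER_CUBIC))
E
```

```text
time: 4.35
position: [0.4652, 0.0493, 0.0663]
tool_rot: [-0.111, 3.133, 0.001]
ft_force: [-0.3, -0.3, -1.4]
grip_width: 0.132
t 4.35 pos [0.4652 0.0493 0.0663] shift mm [ 2.7 23.9 25.3] turn [ 0.0003  0.0061 -0.0019] F [-0.3 -0.3 -1.4] g 0.132
```

View pics/m3.png

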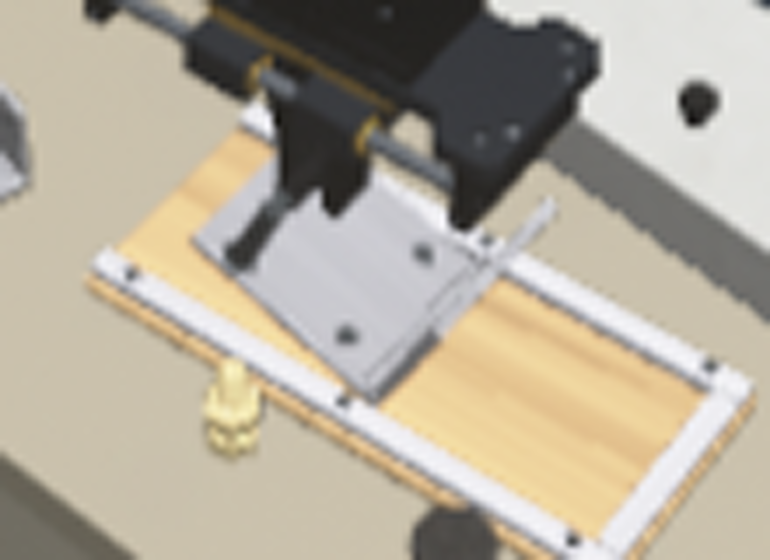

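It tips cleanly: the corner is still down at (375,390) and the bracket is at about 20 degrees. I'll continue along the arc.

```bash
python3 -m creep '[[[0,0,-6.7,-4.5,0,0,0],[0,0,-13.8,-8.5,0,0,0],[0,0,-21.3,-12,0,0,0],[0,0,-29,-14.8,0,0,0],[0,0,-29,-14.8,0,0,0]]]' ; python3 -m creep '[[[0,0,-7.9,-1.8,0,0,0],[0,0,-16,-3,0,0,0],[0,0,-24.2,-3.5,0,0,0],[0,0,-32.4,-3.5,0,0,0],[0,0,-32.4,-3.5,0,0,0]]]' ;python3 - <<'E'
from h import *
import cv2
go([.461,.073,.041])
b=ctrl.get_image("scene")[175:255,285:395]
cv2.imwrite("pics/m4.png",cv2.resize(b[:,:,::-1],None,fx=7,fy=7,interpolation=cv2.INTER_CUBIC))
E
```

```text
time: 4.9
position: [0.4673, 0.0203, 0.081]
tool_rot: [-0.112, 3.134, 0.0]
ft_force: [-1.5, 2.7, 2.4]
grip_width: 0.126
time: 5.4
position: [0.4699, -0.0131, 0.0847]
tool_rot: [-0.112, 3.133, -0.002]
ft_force: [-1.5, -0.8, 8.3]
grip_width: 0.129
t 5.4 pos [ 0.4699 -0.0131  0.0847] shift mm [ 3.  86.6 43.6] turn [-0.0015  0.0063 -0.0017] F [-1.5 -0.8  8.3] g 0.129
```

View pics/m4.png

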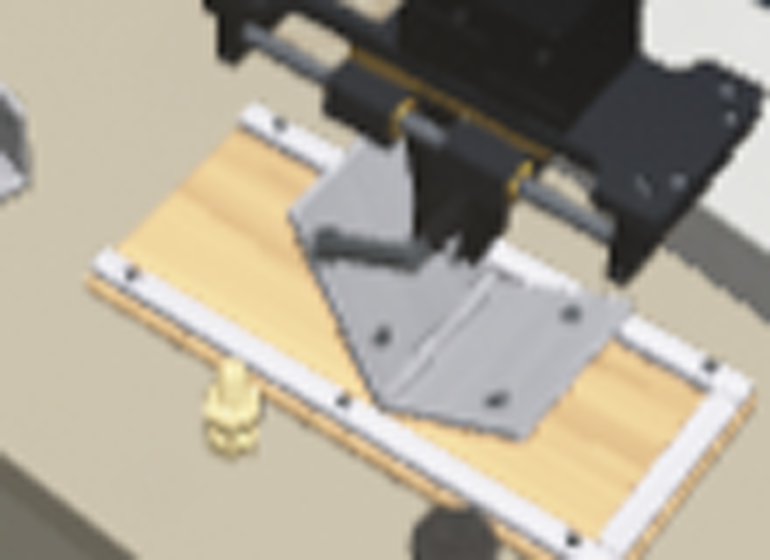

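About 62 degrees now. The corner is down at (380,405) and the short leg end at (525,435) is well short of the stop bar. There's 8 N of light press. Next is the far side of the arc.

```bash
python3 -m creep '[[[0,0,-8,0.6,0,0,0],[0,0,-16,2,0,0,0],[0,0,-24,4,0,0,0],[0,0,-32,6.8,0,0,0],[0,0,-32,6.8,0,0,0]]]' ; python3 -m creep '[[[0,0,-4,1.8,0,0,0],[0,0,-7.5,3.4,0,0,0],[0,0,-11,5.4,0,0,0],[0,0,-11,5.4,0,0,0]]]' ;python3 - <<'E'
from h import *
import cv2
go([.461,.073,.041])
b=ctrl.get_image("scene")[175:255,285:395]
cv2.imwrite("pics/m5.png",cv2.resize(b[:,:,::-1],None,fx=7,fy=7,interpolation=cv2.INTER_CUBIC))
E
```

```text
time: 5.95
position: [0.472, -0.0451, 0.0769]
tool_rot: [-0.111, 3.134, -0.003]
ft_force: [-0.3, -3.5, 6.6]
grip_width: 0.126
time: 6.35
position: [0.4727, -0.0553, 0.0717]
tool_rot: [-0.113, 3.134, -0.003]
ft_force: [-1.1, -4.8, 6.0]
grip_width: 0.131
t 6.35 pos [ 0.4727 -0.0553  0.0717] shift mm [  2.6 128.9  30.4] turn [-0.002   0.0056 -0.0009] F [-1.1 -4.8  6. ] g 0.131
```

View pics/m5.png

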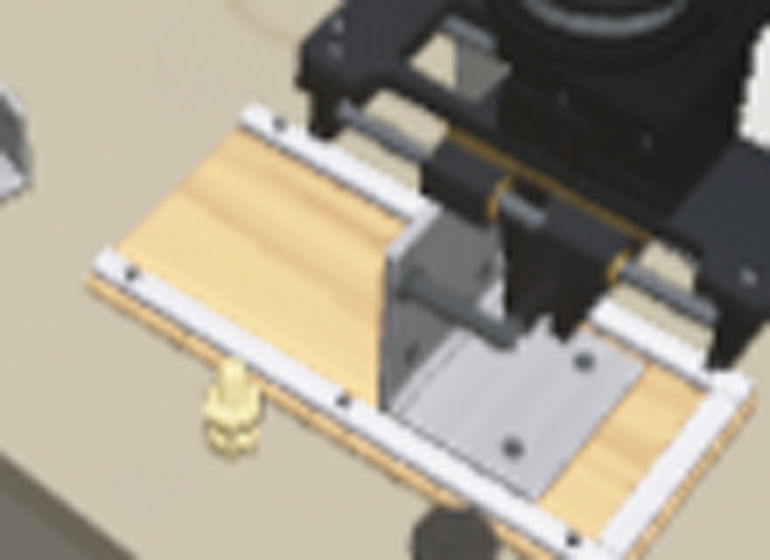

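The bracket is essentially upright (leg edge at (385,250) to (380,405)) with the short leg on the board, ending at (535,500), clear of the bar. I'll ease down, open slightly and let it settle.

```bash
python3 -m creep '[[[0,0,0,1,0,0,0],[0,0,0,1,0,0,0],[0.3,0,0,1,0,0,0],[0.3,0,0,1,0,0,0],[0.3,0,0,1,0,0,0]]]'; python3 -m creep '[[[0.3,0,0,0,0,0,0],[0.3,0,0,0,0,0,0],[0.3,0,0,0,0,0,0],[0.3,0,0,0,0,0,0],[0.3,0,0,0,0,0,0]]]';python3 -c "
from h import *
go([.461,.073,.041])"
```

```text
time: 6.9
position: [0.4718, -0.0525, 0.0699]
tool_rot: [-0.116, 3.136, 0.002]
ft_force: [0.6, 0.2, 0.8]
grip_width: 0.274
time: 7.4
position: [0.4724, -0.0535, 0.0705]
tool_rot: [-0.115, 3.134, 0.0]
ft_force: [0.1, -0.7, -0.1]
grip_width: 0.303
t 7.4 pos [ 0.4724 -0.0535  0.0705] shift mm [  2.2 126.9  29.5] turn [0.0001 0.005  0.0002] F [ 0.1 -0.7 -0.1] g 0.303
```

Free (force about 0). I'll rise slowly at first, then further.

```bash
python3 -m creep '[[[0.3,0,0,-8,0,0,0],[0.3,0,0,-18,0,0,0],[0.3,0,0,-30,0,0,0],[0.3,0,0,-45,0,0,0],[0.3,0,0,-60,0,0,0]]]';  python3 -m creep '[[[0.3,0,0,-40,0,0,0],[0.3,0,0,-80,0,0,0],[0.3,0,60,-120,0,0,0],[0.3,0,110,-120,0,0,0],[0.3,0,160,-120,0,0,0]]]'; python3 -m creep '[[[0.3,0,50,0,0,0,0],[0.3,0,100,0,0,0,0],[0.3,0,150,0,0,0,0],[0.3,0,150,0,0,0,0],[0.3,0,150,0,0,0,0]]]';python3 - <<'E'
from h import *
import cv2
go([.461,.073,.041])
a=ctrl.get_image("top")[165:225,285:395];b=ctrl.get_image("scene")[175:255,285:395]
f=lambda i:cv2.resize(i[:,:,::-1],None,fx=5,fy=5,interpolation=cv2.INTER_CUBIC)[:,:550]
m=np.vstack([f(a)[:190],f(b)]);m=np.vstack([f(a),f(b)[:300]]);cv2.imwrite("pics/m6.png",m);print(m.shape)
E
```

```text
time: 7.9
position: [0.4724, -0.0536, 0.1322]
tool_rot: [-0.114, 3.133, 0.001]
ft_force: [0.5, -0.5, 0.2]
grip_width: 0.304
time: 8.4
position: [0.4622, 0.0881, 0.2532]
tool_rot: [-0.111, 3.129, 0.004]
ft_force: [0.7, 0.7, 0.4]
grip_width: 0.297
time: 8.9
position: [0.45, 0.2373, 0.2503]
tool_rot: [-0.119, 3.133, -0.001]
ft_force: [1.2, -0.7, -0.3]
grip_width: 0.297
t 8.9 pos [0.45   0.2373 0.2503] shift mm [   2.7 -164.5  209.4] turn [-0.0006  0.0059  0.003 ] F [ 1.2 -0.7 -0.3] g 0.297
(600, 550, 3)
```

View pics/m6.png

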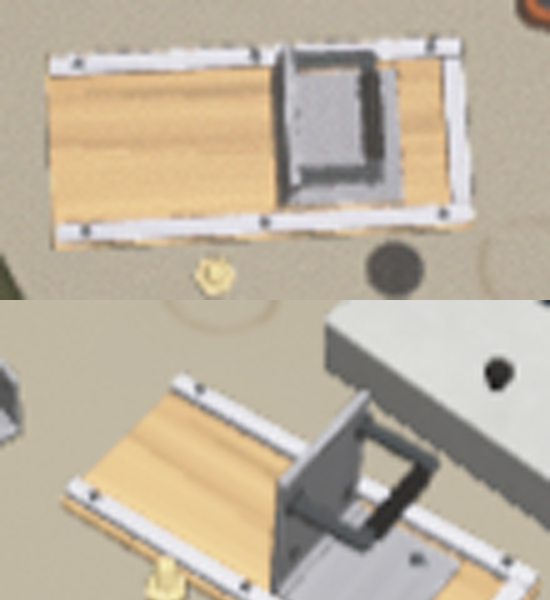

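The bracket is standing: top-view plate edge at x≈285 px, short end at (400,135), sleeve at (371,120). The union and stopper have not moved. Now a numeric check.

Run:
```python
from h import *
c=lambda u,v:((u+.5)/5-.5+285,(v+.5)/5-.5+165)
s=lambda u,v:((u+.5)/5-.5+285,(v-300+.5)/5-.5+175)
O=np.array([.4684,-.0193,0]);YJ=np.array([-.9973,-.073,0])
for n,cam,p,z in [("short far","top",c(397,68),.014),("short near","top",c(403,203),.014),("handle","top",c(371,120),.088),("long near S","scene",s(277,485),.108),("long far S","scene",s(360,393),.108),("corner near S","scene",s(274,592),.010),("laneL far","top",c(48,75),.018),("laneL near","top",c(56,222),.018),("stop far","top",c(445,60),.018),("stop near","top",c(451,207),.018)]:
    P=at(cam,*p,z); d=P-O; print(n,np.round(P,4),"jig",np.round([d@XJ*1e3,d@YJ*1e3],1))
```

```text
short far [ 0.5131 -0.08    0.014 ] jig [-63.8 -40.1]
short near [ 0.4322 -0.0845  0.014 ] jig [-62.4  40.9]
handle [ 0.4691 -0.057   0.088 ] jig [-37.6   2. ]
long near S [ 0.4274 -0.0131  0.108 ] jig [ 9.2 40.4]
long far S [ 0.5047 -0.0065  0.108 ] jig [ 10.1 -37.2]
corner near S [ 0.4317 -0.0133  0.01  ] jig [ 8.7 36.2]
laneL far [0.5021 0.1272 0.018 ] jig [143.7 -44.3]
laneL near [0.4147 0.1197 0.018 ] jig [142.5  43.4]
stop far [ 0.518  -0.1081  0.018 ] jig [-92.1 -43. ]
stop near [ 0.4301 -0.1123  0.018 ] jig [-90.  45.]
```

```bash
python3 -c "
from bench import ctrl
print(ctrl.close_job())"
```

```text
the job is handed in; nothing more can be done
None
```

I gripped the bracket's handle sleeve and swung it about its corner in small steps. It was lowered onto its short leg and released with a small finger opening. The arm then withdrew, and I handed the job in at about 9 s of the 38 s allowed.

**Position:** in the jig frame the corner is at x ≈ +9 mm and about 0 to 2 mm off the middle line. The short end is at x ≈ -63 mm, clear of the stop bar.

**Attitude:** the long leg reads within about 1° of upright. The bracket's turn off the lane reads about 1°.

**Contact and bystanders:** the gripper force read about zero after release, the arm was well clear, and the highest force read between moves was about 8 N. The brass union and rubber stopper looked unmoved in the last pictures. I did not re-image the tools to the left and right, but the arm only passed over that side high up.

**Disagreement:** the corner-to-short-end distance came out at 72 mm instead of 75 mm. The handle measured about 47 mm from the corner instead of 50 mm. Both are within what I would expect from reading pixels and the 2 mm calibration. No check failed.

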